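Rescue the boards and wipe the light panel clear

ROBOT

A 7-joint arm with a two-finger parallel gripper is mounted at the origin on the work surface. World frame = base frame: x ahead of the robot, y to its left, z up, the work surface at z = 0. Lengths are in m, angles in rad, forces in N, time in s.
With the tool pointing down it reaches from about 0.4 to 0.85 m from the base axis. Payload 4.4 kg.
Tool frame: the origin (TCP) lies on the centre line of the jaws, within the pads' length; the fingertips stand 19 mm ahead of it and the grasp point (between the pads) is the TCP; z points along the fingers, y is the line along which they close (so a half turn about z gives the same grasp; the last joint's range is limited). The gripper opens to 94 mm and grips with 3 to 60 N. Pads are 16 mm wide; open, the fingers measure 119 mm over their backs; the gripper's body (75 mm by 177 mm) begins 78 mm behind the grasp point.
Start: joints at [-1.193, 0.628, 0.038, 1.517, -0.027, 0.996, -0.02], TCP at [0.279, 0.587, 0.224] pointing down, gripper open.
Joint ranges: [-3.06, 3.06], [-0.37, 2.12], [-1.25, 1.32], [0.18, 2.47], [-1.1, 4.24], [0.23, 1.98], [-2.94, 2.94]. Speed limits (rad/s): [2.57, 2.57, 3.14, 3.14, 3.14, 3.14, 3.14].

INTERFACE

Orientations are given as a 3x3 rotation matrix whose columns are the frame's x, y, z axes.
In Python, from rig import robot gives the robot as it stands.
- The arm moves only by the tool send_rows, never from a script. Its argument "motion" is one flat list of numbers, 7 for each row, row after row: the shift along the world's x, y, z in cm, then the turn, a rotation vector about the world's x, y, z in degrees, then the closure, from 0 (fully open) to 1 (shut). A call has 1 to 20 rows; each row is the pose to reach, as a shift and turn from the pose commanded when the call began; what a row does not reach only later rows make up. A row lasts 1/10 s, in which the tool goes at most 50 mm and 8.59 degrees, less where a joint would pass 70% of its speed; a pose out of reach is approached as far as the arm can. A call with a gripper value outside its range is refused whole. The fingers move at their own pace and stop on an object; "newtons" is the grip in N (left out, the last holds). Time passes only in rows, so rows that repeat a pose let the fingers close. It gives the time, the measured TCP pose, the force, the opening and the grip force at its end, in the units of the state.
- robot.read_state(): the state, without advancing time (a new reading comes with each control period).
- robot.read_camera(name): name is "scene" or "top"; returns a dict with "frame" (420x560x3 uint8, red, green, blue), "camera_matrix" (3x3 intrinsics, pixels), "k1" (the pictures are not rectified: a ray, as slopes to the right and down, at radius r is drawn at 1 + k1 r^2 times it, then the intrinsics apply), "R" (3x3) and "t" (3): a world point X has camera coordinates R X + t. Camera axes: x right, y down, z forward; pixel columns grow to the right and rows downward; lengths in m; the calibration is good to about 2 mm. A picture is of the moment at which its call begins. There is no depth.
- robot.hand_in(): hands the job in; it is judged then, once.
Trained networks look in the newest picture that a camera, given by its name, has taken for a name from the list of things; names that differ only in an ending like _2 or _b are one class to them, and where a whole thing is asked for, a point or a joint stands for the part that bears it (a point fixed in the world has none). Each returns a list of dicts, best first, with "score" (0 to 1); they miss things now and then, are a little off and sometimes report something else, mostly with a low value. They report only what shows in the picture. A call takes as long as a camera call.
- robot.find_in(camera, label): "rect" ([left, top, right, bottom] in pixels, round what is visible of it).
- robot.cut_out(camera, label): "pixels" (420x560 bool, what is visible of it) and "rect" ([left, top, right, bottom] in pixels, round what is visible of it).
- robot.place_of(camera, label): "xy" ([column, row] in pixels: a listed point, or the origin of a listed thing).
The state is a dict: "time": time; "joints": joint angles; "qvel": joint speeds; "joint_torque": joint torques, N m; "ee_pos": TCP position; "tool_rot": TCP orientation; "ft_force": force on the tool from outside, world axes, zero at the start; "moment": the same for the moment, N m; "finger_gap": finger opening in m; "finger_force": force on a finger pad.
Only numpy, scipy, OpenCV 4.12 (cv2) and the standard library are available. Lean on these libraries where they do the work, as an engineer would, in place of code of your own. Each camera call takes 0.05 s, during which the arm holds its last target. There are 200 camera calls.

TASK

Clear the white light panel: first lift every good board (the ones with a finned heatsink) off it and lay them flat in the black board tray, side by side. Then take the scraper off its hook and, with the scraper, wipe all the scrap chips over the panel's near edge into the trough, without touching the chips with the gripper, and finally hang the scraper back in its hook. Leave the other things on the bench where they are.

Things in the scene. Friction and masses are not known exactly. Their poses are not given: they have to be found in the camera images.
- panel_top (a point): Centre of the wiping surface (top face, 45 mm above the table) of the fixed white light panel. x points away from the trough, y along the trough, z up. The surface is 240 mm in x and 288 mm in y between two 6 mm thick side rims (at y = +-147 mm) that stand 12 mm above it; the near edge (x = -120 mm, at the trough) and the far edge (x = +120 mm) have no rim.
- trough (a point): Centre of the floor (6 mm above the table) of the fixed black chip trough joined to the panel's near edge, axes as the panel. Inside it is 86 mm in x (from the panel's edge at x = +43 mm to the outer wall at x = -43 mm) and 292 mm in y; its walls are 45 mm high, level with the panel.
- scraper_head (a point): Centre of the scraper's orange head, 105 mm above its blade's lower edge. Loose, 130 mm tall, about 0.28 kg; z up along it, y along the blade. Head 34 x 44 x 50 mm (x, y, z), then a 16 mm square neck 40 mm long, then the blue blade block 28 x 120 x 40 mm, its lowest 10 mm a 22 mm thick black rubber edge. It hangs upright, blade down.
- hook_seat (a point): Where the scraper head's centre is when it hangs in the fixed two-prong hook stand (135 mm above the table). The fork's open end points to -x. To take the scraper: lift it 13 to 27 mm over the red lips (more, and the blade meets the prongs from below), then draw it 75 mm or more along -x until clear; the same way back to hang it.
- hook: The hook stand, origin under the hook_seat point, same axes. The head rests on two level prongs 10 x 10 mm, 28 mm apart, tops 110 mm above the table (25 mm below hook_seat), neck between them. Red lips 10 mm high on the prong tips (x = -27 to -35 mm); the post at x = +43 mm rises 9 mm above the prongs. Base 110 mm wide in y, 10 mm thick.
- tray_floor (a point): Centre of the inner floor (4 mm above the table) of the fixed shallow black board tray, 230 x 116 mm outside (x, y), 4 mm walls, rim 8 mm above the floor. Three boards fit side by side along x, their 84 mm sides along y (centres at about x = -75, 0 and +75 mm).
- board1_mid (a point): Good circuit board (one of up to three; None if absent), loose, about 0.12 kg: green plate 84 x 60 x 6 mm (x, y, z) with a finned heatsink on top, 36 x 44 x 40 mm, by which it can be gripped across its 36 mm side (x). The point is the centre, 23 mm above its underside; the heatsink's top is 23 mm above the point.
- board2_mid (a point): Good circuit board (one of up to three; None if absent), loose, about 0.12 kg: green plate 84 x 60 x 6 mm (x, y, z) with a finned heatsink on top, 36 x 44 x 40 mm, by which it can be gripped across its 36 mm side (x). The point is the centre, 23 mm above its underside; the heatsink's top is 23 mm above the point.
- board3_mid (a point): Good circuit board (one of up to three; None if absent), loose, about 0.12 kg: green plate 84 x 60 x 6 mm (x, y, z) with a finned heatsink on top, 36 x 44 x 40 mm, by which it can be gripped across its 36 mm side (x). The point is the centre, 23 mm above its underside; the heatsink's top is 23 mm above the point.
- chip1_mid (a point): Scrap chip: green snapped-off board edge strip, 64 x 18 x 8 mm (x, y, z), loose, 18 g; point at its centre. None if absent.
- chip2_mid (a point): Scrap chip: black connector strip, 60 x 16 x 9 mm (x, y, z), loose, 18 g; point at its centre. None if absent.
- chip3_mid (a point): Scrap chip: copper shield strip, 60 x 20 x 8 mm (x, y, z), loose, 18 g; point at its centre. None if absent.
- chip4_mid (a point): Scrap chip: blue snapped-off board edge strip, 62 x 20 x 9 mm (x, y, z), loose, 18 g; point at its centre. None if absent.
- chip5_mid (a point): Scrap chip: red plastic strip, 60 x 18 x 8 mm (x, y, z), loose, 18 g; point at its centre. None if absent.
- meter: Bystander to leave alone: yellow multimeter lying flat, 190 x 95 x 40 mm; origin at its underside centre.
- flux_jar: Bystander to leave alone: amber jar, 52 mm across, 60 mm tall; origin at its underside centre.
- spray_can: Bystander to leave alone: blue spray can, 52 mm across, 150 mm tall; origin at its underside centre.
- solder_spool: Bystander to leave alone: solder spool, 60 mm across, 40 mm tall; origin at its underside centre.
- swab_box: Bystander to leave alone: white carton, 60 x 150 x 30 mm; origin at its underside centre.
- driver: Bystander to leave alone: screwdriver lying on the table; origin at its underside centre.

How it is judged:
On the way, in this order (a step that is already met when the one before it is completed fails the run):
1. every good board lies flat and released in the board tray (x of board1_mid in the frame of tray_floor between -0.11 and 0.11 m and y of board1_mid in the frame of tray_floor between -0.055 and 0.055 m and z of board1_mid in the frame of tray_floor between 0.01 and 0.035 m and angle between each of board1_mid, board2_mid, board3_mid's own z axis and vertical below 0.15 rad and contact force between the fingers and board1 below 0.1 N and linear speed of each of board1, board2, board3 below 0.03 m/s and x of board2_mid in the frame of tray_floor between -0.11 and 0.11 m and y of board2_mid in the frame of tray_floor between -0.055 and 0.055 m and z of board2_mid in the frame of tray_floor between 0.01 and 0.035 m and contact force between the fingers and board2 below 0.1 N and x of board3_mid in the frame of tray_floor between -0.11 and 0.11 m and y of board3_mid in the frame of tray_floor between -0.055 and 0.055 m and z of board3_mid in the frame of tray_floor between 0.01 and 0.035 m and contact force between the fingers and board3 below 0.1 N), for 0.2 s.
2. the scraper is off its hook (more than 60 mm from its seat) (distance between scraper_head and hook_seat above 0.06 m), for 0.2 s.
3. all chips are in the trough (x of chip1_mid in the frame of trough between -0.05 and 0.043 m and y of chip1_mid in the frame of trough between -0.15 and 0.15 m and z of chip1_mid in the frame of trough between -0.01 and 0.034 m and x of chip2_mid in the frame of trough between -0.05 and 0.043 m and y of chip2_mid in the frame of trough between -0.15 and 0.15 m and z of chip2_mid in the frame of trough between -0.01 and 0.034 m and x of chip3_mid in the frame of trough between -0.05 and 0.043 m and y of chip3_mid in the frame of trough between -0.15 and 0.15 m and z of chip3_mid in the frame of trough between -0.01 and 0.034 m and x of chip4_mid in the frame of trough between -0.05 and 0.043 m and y of chip4_mid in the frame of trough between -0.15 and 0.15 m and z of chip4_mid in the frame of trough between -0.01 and 0.034 m and x of chip5_mid in the frame of trough between -0.05 and 0.043 m and y of chip5_mid in the frame of trough between -0.15 and 0.15 m and z of chip5_mid in the frame of trough between -0.01 and 0.034 m), for 0.2 s.
At the end, for the whole second after the job is handed in: Every board present is flat (under 0.15 rad) and released in the tray; every chip present has its centre in the trough, at least 5 mm below the panel surface; the scraper hangs upright, its head within 25 mm (x), 20 mm (y) and 8 mm (height) of its seat; boards and scraper at rest (all of step 1 and all of step 3 and x of scraper_head in the frame of hook_seat between -0.025 and 0.025 m and y of scraper_head in the frame of hook_seat between -0.02 and 0.02 m and z of scraper_head in the frame of hook_seat between -0.008 and 0.008 m and angle between scraper_head's own z axis and vertical below 0.15 rad and linear speed of scraper below 0.03 m/s); the robot touches nothing.
It fails at once if a bystander was moved more than 40 mm (distance of any of meter, flux_jar, spray_can, solder_spool, swab_box, driver from where it was at the start of the episode above 0.04 m).
It fails at once if a chip was handled with the gripper (over 3 N) (contact force between the fingers and chip1 above 3 N or contact force between the fingers and chip2 above 3 N or contact force between the fingers and chip3 above 3 N or contact force between the fingers and chip4 above 3 N or contact force between the fingers and chip5 above 3 N).
Of board1, board2, board3 only 2 to 3 are there at a start; the rules pass over those that are not, and their reading is None.
Of chip1, chip2, chip3, chip4, chip5 only 3 to 5 are there at a start; the rules pass over those that are not, and their reading is None.
At some moment in a run one of board1, board2, board3, chip1, chip2, chip3, chip4, chip5 may be knocked a few centimetres aside while the robot is not near it.
It also fails if it takes over 210 s, if anything falls off the work surface, if the arm or the gripper's body presses on something with over 40 N, if the wrist force passes 120 N, or if a joint passes its speed limit or range.

## Working session

There is one attempt and no reset: what is moved stays moved. The work goes in short steps, Python scripts to look and compute and a tool call to move; the robot and the scene stay as the last step left them, time stands still between calls to the robot, and variables do not carry over. Pictures are saved under pics/ and viewed, at most 14 in all, crops included, and the job is handed in when it is done.

Besides the shell and the picture viewer there is one more tool, called after ">>>" in YAML: its name, and indented under it one key for each argument. send_rows: Moves the arm, as the interface text tells. Its arguments: {"type":"object","properties":{"motion":{"type":"array","items":{"type":"number"}},"newtons":{"type":"number"}},"required":["motion"]}

```bash
mkdir -p pics; ls
cat > h.py <<'E'
import numpy as np, cv2
from rig import robot
def ray(c,px):
    K=c["camera_matrix"];d=np.array([(px[0]-K[0][2])/K[0][0],(px[1]-K[1][2])/K[1][1]]);u=d.copy()
    for _ in range(30): u=d/(1+c["k1"]*(u@u))
    R=np.array(c["R"]);t=np.array(c["t"])
    return -R.T@t, R.T@np.array([u[0],u[1],1])
def atz(c,px,z):
    o,d=ray(c,px);return o+d*(z-o[2])/d[2]
def proj(c,X):
    R=np.array(c["R"]);p=R@np.array(X)+np.array(c["t"]);u=p[:2]/p[2];u=u*(1+c["k1"]*(u@u));K=c["camera_matrix"]
    return np.array([u[0]*K[0][0]+K[0][2],u[1]*K[1][1]+K[1][2]])
def save(c,n): cv2.imwrite("pics/"+n,cv2.cvtColor(c["frame"],cv2.COLOR_RGB2BGR))
E
python3 - <<'E'
from h import *
cs={n:robot.read_camera(n) for n in("scene","top")}
for n,c in cs.items():
    save(c,n+"0.png");print(n,-np.array(c["R"]).T@c["t"],np.array(c["R"])[2])
Z=dict(panel_top=.045,trough=.006,scraper_head=.135,hook_seat=.135,tray_floor=.004,board1_mid=.068,chip1_mid=.049,chip2_mid=.0495,chip3_mid=.049,chip4_mid=.0495,chip5_mid=.049,meter=0,flux_jar=0,spray_can=0,solder_spool=0,swab_box=0,driver=0)
for l,z in Z.items():
    for n in cs:
        for r in robot.place_of(n,l)[:4]:
            if r["score"]>.2: print(l,n,round(r["score"],2),np.round(r["xy"]),np.round(atz(cs[n],r["xy"],z),3))
print(robot.read_state())
E
```

```text
pics
scene [ 1.14776968 -0.68493476  1.18073488] [-0.3958476   0.48497067 -0.77981288]
top [0.44222836 0.0067466  1.14838414] [ 0.14423236 -0.01055837 -0.98948752]
panel_top scene 0.84 [294. 215.] [0.593 0.03  0.045]
panel_top top 0.89 [266. 215.] [0.578 0.023 0.045]
panel_top top 0.74 [268. 194.] [0.637 0.02  0.045]
trough scene 0.96 [252. 198.] [0.44  0.024 0.006]
trough top 0.86 [264. 269.] [0.428 0.025 0.006]
trough top 0.59 [231. 231.] [0.532 0.125 0.006]
scraper_head scene 0.56 [182. 254.] [ 0.506 -0.291  0.135]
scraper_head top 0.77 [386. 247.] [ 0.492 -0.289  0.135]
hook_seat scene 0.58 [176. 252.] [ 0.489 -0.297  0.135]
hook_seat top 0.65 [387. 244.] [ 0.5   -0.291  0.135]
tray_floor scene 0.58 [315. 146.] [0.448 0.315 0.004]
tray_floor top 0.65 [168. 258.] [0.451 0.303 0.004]
board1_mid scene 0.66 [248. 223.] [ 0.527 -0.085  0.068]
chip1_mid scene 0.75 [311. 211.] [0.623 0.068 0.049]
chip1_mid top 0.52 [249. 191.] [0.643 0.073 0.049]
chip1_mid top 0.35 [ 98. 227.] [0.532 0.492 0.049]
chip1_mid top 0.32 [287. 155.] [ 0.752 -0.03   0.049]
chip3_mid scene 0.48 [331. 202.] [0.6
[... 1508 characters left out ...]
.01997589]), 'qvel': array([-0.0002221 , -0.00109308,  0.00053033,  0.00118008,  0.0013383 ,
       -0.0012842 , -0.00084502]), 'joint_torque': array([-6.30486852e-05, -5.49590528e+01,  1.14285283e+00, -1.86941439e+01,
       -5.23912429e-02,  1.58363138e-02,  4.12399493e-05]), 'ee_pos': array([0.27905417, 0.58705002, 0.22446072]), 'tool_rot': array([[-9.03133078e-01,  4.29360736e-01, -4.89633939e-05],
       [ 4.29360737e-01,  9.03133079e-01, -1.19736242e-05],
       [ 3.90794566e-05, -3.18367350e-05, -9.99999999e-01]]), 'ft_force': array([-0.32023248, -0.53645283,  0.34458139]), 'moment': array([ 0.03298008, -0.02900593, -0.02569789]), 'finger_force': 0.0, 'finger_gap': 0.0943005579560106}
```

Run:
```python
import cv2
a=cv2.imread("pics/top0.png");cv2.imwrite("pics/top0c.png",cv2.resize(a[130:300,140:440],(800,453),interpolation=cv2.INTER_CUBIC))
a=cv2.imread("pics/scene0.png");cv2.imwrite("pics/scene0c.png",cv2.resize(a[100:370,130:430],(660,594),interpolation=cv2.INTER_CUBIC))
```

```text
(no output)
```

View pics/top0c.png

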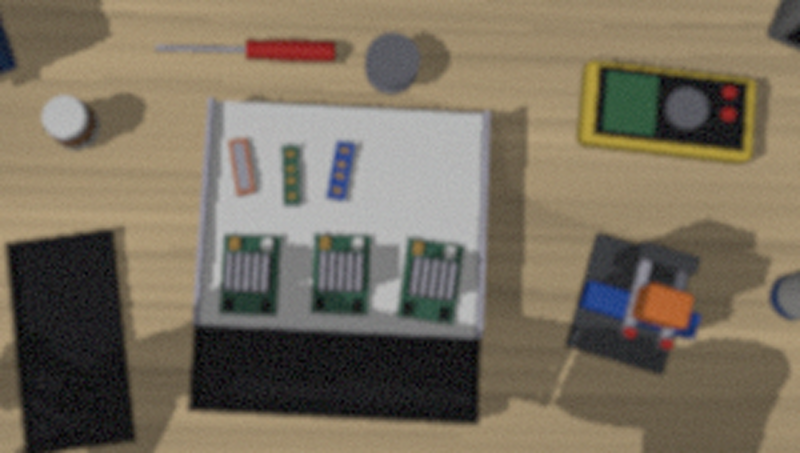

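View pics/scene0c.png

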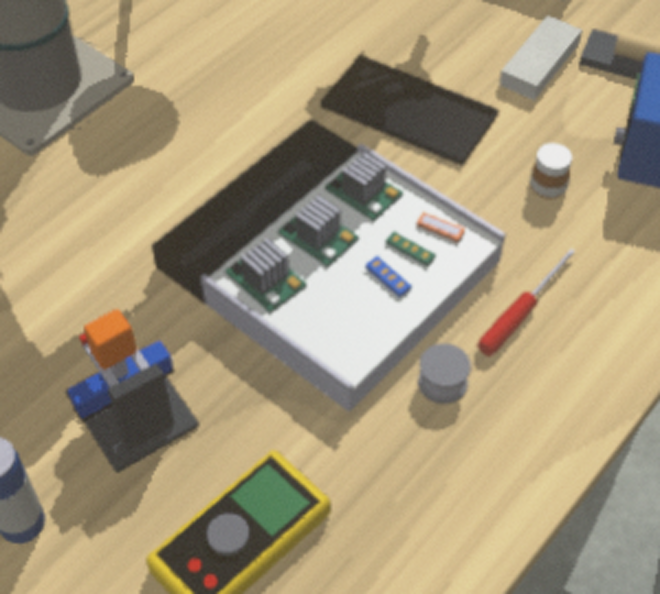

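Both views show 3 boards, near the trough at crop pixels (250,275), (340,275) and (432,280). There are 3 chips: copper, green and blue. The tray is at left, and the scraper is on its hook at right. Next I fit box models to the masks.

```bash
cat >> h.py <<'E'
from scipy.optimize import minimize
S=4
def sil(c,boxes,p):
    x,y,a=p;R=np.array([[np.cos(a),-np.sin(a)],[np.sin(a),np.cos(a)]])
    m=np.zeros((420*S,560*S),np.uint8)
    for (cx,cy,hx,hy,z0,z1) in boxes:
        q=[proj(c,[*(R@[cx+i*hx,cy+j*hy]+[x,y]),z]) for i in(-1,1) for j in(-1,1) for z in(z0,z1)]
        h=cv2.convexHull(np.round((np.array(q)+.5)*S).astype(np.int32));cv2.fillConvexPoly(m,h,1)
    return m
def fit(obs,boxes,p0):
    "obs: list of (cam, mask)"
    M=[(c,cv2.resize(np.asarray(k).astype(np.uint8),None,fx=S,fy=S,interpolation=cv2.INTER_NEAREST)) for c,k in obs]
    def cost(p):
        s=0
        for c,k in M:
            m=sil(c,boxes,p);s+=1-(m&k).sum()/max(1,(m|k).sum())
        return s/len(M)
    best=None
    for da in(0,.12,-.12):
        p=np.array([*p0[:2],p0[2]+da]);r=minimize(cost,p,method="Nelder-Mead",options=dict(initial_simplex=[p,p+[.01,0,0],p+[0,.01,0],p+[0,0,.1]],xatol=3e-4,fatol=1e-4,maxfev=150))
        if best is None or r.fun<best.fun: best=r
    return best.x,best.fun
def board(zb): return [(0,0,.042,.03,zb,zb+.006),(0,0,.018,.022,zb+.006,zb+.046)]
E
python3 - <<'E'
from h import *
cs={n:robot.read_camera(n) for n in("scene","top")}
G={n:robot.cut_out(n,"board1_mid") for n in cs}
for n in G:
  for d in G[n]: print(n,round(d["score"],2),np.round(d["rect"]),int(d["pixels"].sum()))
def pick(n,l,X,tol=12):
    q=proj(cs[n],X)
    for d in robot.cut_out(n,l) if l!="board1_mid" else G[n]:
        r=d["rect"]
        if np.hypot((r[0]+r[2])/2-q[0],(r[1]+r[3])/2-q[1])<tol: return (cs[n],d["pixels"])
def go(l,X,boxes,a0):
    for use in (("scene","top"),("top",)):
        obs=[o for o in(pick(n,l,X) for n in use) if o]
        if obs: print(l,len(obs),use[0],*[np.round(v,3) for v in fit(obs,boxes,[X[0],X[1],a0])],flush=True)
for X in([.535,.12,.06],[.535,.02,.06],[.53,-.085,.06]): go("board1_mid",X,board(.045),0)
for l,X,hx,hy,h in(("chip1_mid",[.643,.073,.049],.032,.009,.008),("chip3_mid",[.643,.125,.049],.03,.01,.008),("chip4_mid",[.63,.023,.049],.031,.01,.009)):
    go(l,X,[(0,0,hx,hy,.045,.045+h)],0)
go("scraper_head",[.497,-.29,.11],[(0,0,.017,.022,.11,.16),(0,0,.008,.008,.07,.11),(0,0,.014,.06,.03,.07)],-.3)
for n in cs:
  for l in("hook","trough","panel_top","tray_floor"):
    for d in robot.cut_out(n,l)[:2]: print(n,l,round(d["score"],2),np.round(d["rect"]),int(d["pixels"].sum()))
# dark tray / trough from colour in top
f=cs["top"]["frame"];g=cv2.GaussianBlur(f,(5,5),0).max(2)
n_,lab,st,ce=cv2.connectedComponentsWithStats((g<60).astype(np.uint8))
for i in range(1,n_):
    if st[i,4]>800:
        r=cv2.minAreaRect(np.argwhere(lab==i)[:,::-1].astype(np.float32));b=cv2.boxPoints(r)
        print("dark",st[i],np.round([atz(cs["top"],p,.012 if ce[i][0]<190 else .045)[:2] for p in b],3).tolist())
E
```

```text
scene 0.87 [234. 210. 271. 240.] 647
top 0.76 [285. 222. 317. 249.] 661
top 0.67 [226. 182. 236. 202.] 152
board1_mid 2 scene [ 0.524 -0.075 -0.135] 0.094
board1_mid 1 top [ 0.523 -0.075 -0.126] 0.042
chip1_mid 2 scene [0.635 0.074 0.036] 0.191
chip1_mid 1 top [0.63  0.074 0.057] 0.154
chip3_mid 2 scene [0.643 0.126 0.14 ] 0.21
chip3_mid 1 top [0.639 0.127 0.196] 0.164
chip4_mid 2 scene [ 0.643  0.021 -0.152] 0.134
chip4_mid 1 top [ 0.638  0.022 -0.163] 0.111
scraper_head 2 scene [ 0.498 -0.293 -0.234] 0.273
scraper_head 1 top [ 0.498 -0.293 -0.219] 0.196
scene hook 0.7 [369. 166. 388. 188.] 341
scene hook 0.63 [170. 263. 224. 313.] 1464
scene trough 0.71 [202. 153. 359. 286.] 9150
scene trough 0.65 [281. 168. 315. 200.] 597
scene panel_top 0.41 [321. 252. 342. 282.] 523
scene panel_top 0.32 [357. 110. 395. 145.] 761
scene tray_floor 0.75 [277. 126. 355. 170.] 2041
top hook 0.74 [357. 219. 400. 270.] 1212
top hook 0.57 [360. 154. 425. 195.] 2125
top trough 0.76 [208. 166. 330. 292.] 10086
top panel_top 0.92 [210. 170. 327. 291.] 10007
top panel_top 0.69 [353. 220. 401. 271.] 1270
top tray_floor 0.95 [141. 219. 189. 302.] 3289
top tray_floor 0.58 [213. 169. 328. 291.] 10202
dark [  0   0 103  10 878] [[1.216, 0.884], [1.247, 0.888], [1.253, 0.562], [1.221, 0.559]]
dark [ 92 101  53  69 884] [[0.722, 0.545], [0.917, 0.475], [0.862, 0.351], [0.669, 0.423]]
dark [536 111  14  91 876] [[0.909, -0.772], [0.913, -0.808], [0.64, -0.804], [0.637, -0.769]]
dark [ 543  212   17  208 1956] [[0.606, -0.772], [0.607, -0.819], [0.044, -0.779], [0.044, -0.735]]
dark [ 143  217   47   84 3135] [[0.555, 0.385], [0.571, 0.269], [0.347, 0.231], [0.332, 0.344]]
dark [ 212  252  108   36 3253] [[0.387, 0.169], [0.471, 0.169], [0.464, -0.128], [0.38, -0.125]]
```

Run:
```python
from h import *
cs={n:robot.read_camera(n) for n in("scene","top")}
def near(ds,q,tol):
    for d in ds:
        r=d["rect"]
        if np.hypot((r[0]+r[2])/2-q[0],(r[1]+r[3])/2-q[1])<tol: return d["pixels"]
def go(l,X,boxes,a0,tol=12):
    obs=[(cs[n],m) for n in cs for m in [near(robot.cut_out(n,l),proj(cs[n],X),tol)] if m is not None]
    if obs: print(l,len(obs),*[np.round(v,3) for v in fit(obs,boxes,[X[0],X[1],a0])],flush=True)
go("tray_floor",[.45,.31,.006],[(0,0,.115,.058,0,.012)],.1,20)
go("trough",[.555,.02,.03],[(-.045,0,.165,.15,0,.045),(0,.147,.12,.003,0,.057),(0,-.147,.12,.003,0,.057)],-.02,25)
go("hook",[.5,-.29,.05],[(0,0,.055,.055,0,.01),(.048,0,.005,.02,0,.119)],-.23,25)
# boards via green mask
def gm(c):
    f=cv2.GaussianBlur(c["frame"],(3,3),0).astype(int);return ((f[...,1]-f[...,0]>18)&(f[...,1]-f[...,2]>5)).astype(np.uint8)
for X in([.535,.12],[.535,.025],[.524,-.075]):
    def cost(p,names=("scene","top")):
        s=0
        for n in names:
            c=cs[n];q=proj(c,[*X,.06]).astype(int);w=np.zeros((420,560),np.uint8);cv2.circle(w,tuple(map(int,q)),26,1,-1)
            k=cv2.resize(gm(c)*w,None,fx=S,fy=S,interpolation=cv2.INTER_NEAREST)
            m=sil(c,board(.045)[:1],p)&(1-sil(c,board(.045)[1:],p));s+=1-(m&k).sum()/max(1,(m|k).sum())
        return s/len(names)
    for names in(("scene","top"),("top",)):
      best=min((minimize(cost,p,args=(names,),method="Nelder-Mead",options=dict(initial_simplex=[p,p+[.01,0,0],p+[0,.01,0],p+[0,0,.1]],xatol=3e-4,fatol=1e-4,maxfev=150)) for p in(np.array([*X,0.]),np.array([*X,-.12]))),key=lambda r:r.fun)
      print("board",names,np.round(best.x,3),round(best.fun,3),flush=True)
```

```text
tray_floor 2 [0.453 0.308 0.156] 0.046
trough 2 [ 0.59   0.017 -0.022] 0.215
hook 2 [ 0.516 -0.298 -0.263] 0.342
board ('scene', 'top') [ 0.528  0.116 -0.079] 0.809
board ('top',) [0.524 0.116 0.027] 0.793
board ('scene', 'top') [0.531 0.019 0.023] 0.731
board ('top',) [ 0.53   0.018 -0.034] 0.713
board ('scene', 'top') [ 0.525 -0.076 -0.136] 0.677
board ('top',) [ 0.525 -0.076 -0.098] 0.615
```

Run:
```python
from h import *
c=robot.read_camera("top")
for n,P in dict(A=[(226,235),(284,236),(277,314),(221,313)],B=[(315,234),(371,236),(368,314),(313,313)],C=[(408,239),(465,244),(452,322),(400,316)]).items():
    W=np.array([atz(c,(140+u*.375,130+v*170/453),.051)[:2] for u,v in P])
    d=(W[0]+W[1]-W[2]-W[3])/2;e=(W[0]+W[3]-W[1]-W[2])/2
    print(n,W.mean(0).round(3),np.hypot(*d).round(3),np.hypot(*e).round(3),np.arctan2(d[1],d[0]).round(3),np.arctan2(-e[0],e[1]).round(3))
for n in("top","scene"):
    c=robot.read_camera(n)
    for l in("board1_mid","board2_mid","board3_mid"):
        for d in robot.cut_out(n,l):
            print(n,l,round(d["score"],2),np.round(d["rect"]))
            if d["pixels"].sum()>450:
                r=d["rect"];X=atz(c,((r[0]+r[2])/2,(r[1]+r[3])/2),.06);print(*fit([(c,d["pixels"])],board(.045),[X[0],X[1],0]))
```

```text
A [0.524 0.11 ] 0.082 0.059 -0.038 0.008
B [0.527 0.016] 0.082 0.058 -0.005 -0.002
C [ 0.523 -0.077] 0.082 0.057 -0.12 -0.076
top board1_mid 0.95 [290. 220. 317. 250.]
[ 0.52317365 -0.07468265 -0.12304992] 0.045471315255487865
top board1_mid 0.63 [207. 169. 327. 290.]
[ 0.58547184  0.06169031 -0.87551076] 0.942614761394394
top board2_mid 0.93 [258. 216. 280. 250.]
[0.52817187 0.01873951 0.0105727 ] 0.06198608475648326
top board2_mid 0.43 [356. 238. 404. 259.]
[ 0.49931713 -0.31105322  1.0375883 ] 0.43971896255325515
scene board1_mid 0.65 [234. 210. 270. 242.]
[ 0.52980635 -0.0773525  -0.131603  ] 0.06129408597325681
scene board1_mid 0.32 [297. 216. 316. 235.]
scene board2_mid 0.88 [260. 190. 295. 224.]
[0.53412854 0.01726273 0.01675163] 0.06937409551374818
scene board2_mid 0.7 [306. 205. 329. 223.]
scene board3_mid 0.72 [280. 167. 314. 203.]
[ 0.53058814  0.11142103 -0.0233867 ] 0.04685749210553125
```

>>> send_rows:
  motion: [24.9,-47.6,-4,0,0,-65.7,0.4,24.9,-47.6,-4,0,0,-65.7,0.4,24.9,-47.6,-4,0,0,-65.7,0.4,24.9,-47.6,-4,0,0,-65.7,0.4,24.9,-47.6,-4,0,0,-65.7,0.4,24.9,-47.6,-4,0,0,-65.7,0.4,24.9,-47.6,-4,0,0,-65.7,0.4,24.9,-47.6,-4,0,0,-65.7,0.4,24.9,-47.6,-4,0,0,-65.7,0.4,24.9,-47.6,-4,0,0,-65.7,0.4,24.9,-47.6,-4,0,0,-65.7,0.4,24.9,-47.6,-4,0,0,-65.7,0.4,24.9,-47.6,-4,0,0,-65.7,0.4,24.9,-47.6,-4,0,0,-65.7,0.4,24.9,-47.6,-4,0,0,-65.7,0.4]
  newtons: 25

```text
time: 5.35
ee_pos: [0.5274, 0.113, 0.1845]
tool_rot: [[0.017, 1.0, -0.0], [1.0, -0.017, 0.001], [0.001, -0.0, -1.0]]
ft_force: [0.1, 0.7, 0.2]
finger_gap: 0.0563
finger_force: 0.0
```

>>> send_rows:
  motion: [0,0,-4,0,0,0,0.4,0,0,-8,0,0,0,0.4,0,0,-10.7,0,0,0,0.4,0,0,-10.7,0,0,0,0.4,0,0,-10.7,0,0,0,0.4,0,0,-10.7,0,0,0,1,0,0,-10.7,0,0,0,1,0,0,-10.7,0,0,0,1,0,0,-10.7,0,0,0,1,0,0,-10.7,0,0,0,1,0,0,-10.7,0,0,0,1,0,0,-7,0,0,0,1,0,0,-3,0,0,0,1,0,0,1,0,0,0,1,0,0,1,0,0,0,1]

```text
time: 6.85
ee_pos: [0.5318, 0.1114, 0.1996]
tool_rot: [[0.02, 1.0, 0.01], [1.0, -0.02, 0.003], [0.003, 0.01, -1.0]]
ft_force: [1.0, -0.6, -1.2]
finger_gap: 0.0356
finger_force: 25.0
```

>>> send_rows:
  motion: [0,20.9,0,0,0,100,1,0,20.9,0,0,0,100,1,0,20.9,0,0,0,100,1,0,20.9,0,0,0,100,1,0,20.9,0,0,0,100,1,0,20.9,0,0,0,100,1,0,20.9,0,0,0,100,1,0,20.9,0,0,0,100,1,0,20.9,0,0,0,100,1,0,20.9,0,0,0,100,1,0,20.9,0,0,0,100,1,0,20.9,0,0,0,100,1,0,20.9,0,0,0,100,1,0,20.9,0,0,0,100,1,0,20.9,-5,0,0,100,1,0,20.9,-10,0,0,100,1]

```text
time: 8.45
ee_pos: [0.5295, 0.321, 0.0948]
tool_rot: [[-0.988, -0.152, 0.004], [-0.152, 0.988, 0.003], [-0.005, 0.002, -1.0]]
ft_force: [0.3, -0.0, -2.8]
finger_gap: 0.0359
finger_force: 25.0
```

Run:
```python
from h import *
save(robot.read_camera("top"),"t1.png");s=robot.read_state();print(s["ee_pos"],s["tool_rot"][:,1],s["finger_gap"])
```

```text
[0.52346789 0.31707408 0.08472162] [-0.15266346  0.98826427 -0.00525421] 0.03583789797188644
```

View pics/t1.png

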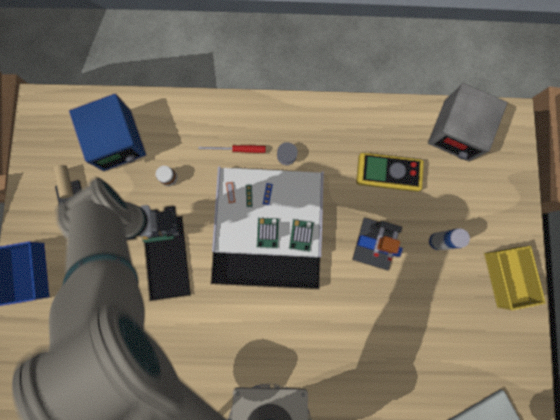

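The board is held over the far end of the tray (top image about (165,225)). The other boards and chips look undisturbed.

>>> send_rows:
  motion: [0,0,-3,0,0,0,1,0,0,-5.2,0,0,0,1,0,0,-5.2,0,0,0,1,0,0,-5.2,0,0,0,1,0,0,-5.2,0,0,0,1]

```text
time: 9.0
ee_pos: [0.5292, 0.3208, 0.0443]
tool_rot: [[-0.988, -0.154, 0.002], [-0.154, 0.988, 0.002], [-0.003, 0.001, -1.0]]
ft_force: [-0.4, -1.2, -1.1]
finger_gap: 0.0359
finger_force: 25.0
```

>>> send_rows:
  motion: [0,0,-0.6,0,0,0,1,0,0,-0.6,0,0,0,1,0,0,-0.6,0,0,0,1,0,0,-0.6,0,0,0,0.4,0,0,-0.6,0,0,0,0.4,0,0,-0.6,0,0,0,0.4,0,0,4,0,0,0,0.4,0,0,9,0,0,0,0.4,0,0,13,0,0,0,0.4,0,0,13,0,0,0,0.4]

```text
time: 10.0
ee_pos: [0.5311, 0.3222, 0.1783]
tool_rot: [[-0.988, -0.154, 0.009], [-0.154, 0.988, 0.006], [-0.01, 0.004, -1.0]]
ft_force: [0.5, 0.5, 0.2]
finger_gap: 0.0564
finger_force: 0.0
```

>>> send_rows:
  motion: [0.3,-30.2,1,0,0,-98.2,0.4,0.3,-30.2,1,0,0,-98.2,0.4,0.3,-30.2,1,0,0,-98.2,0.4,0.3,-30.2,1,0,0,-98.2,0.4,0.3,-30.2,1,0,0,-98.2,0.4,0.3,-30.2,1,0,0,-98.2,0.4,0.3,-30.2,1,0,0,-98.2,0.4,0.3,-30.2,1,0,0,-98.2,0.4,0.3,-30.2,1,0,0,-98.2,0.4,0.3,-30.2,1,0,0,-98.2,0.4,0.3,-30.2,1,0,0,-98.2,0.4,0.3,-30.2,1,0,0,-98.2,0.4,0.3,-30.2,1,0,0,-98.2,0.4,0.3,-30.2,1,0,0,-98.2,0.4]

```text
time: 11.4
ee_pos: [0.5305, 0.0181, 0.1819]
tool_rot: [[-0.014, 1.0, -0.001], [1.0, 0.014, -0.0], [-0.0, -0.001, -1.0]]
ft_force: [-0.6, 0.9, 0.0]
finger_gap: 0.0566
finger_force: 0.0
```

Run:
```python
from h import *
c=robot.read_camera("top");s=robot.read_state();print(s["ee_pos"],s["tool_rot"][:,1])
for n in("top","scene"):
    c=robot.read_camera(n)
    for l in("board1_mid","board2_mid","board3_mid"):
        for d in robot.cut_out(n,l):
            if d["score"]>.5 and 350<d["pixels"].sum()<1200:
                r=d["rect"]
                for zb in(.045,.004):
                    X=atz(c,((r[0]+r[2])/2,(r[1]+r[3])/2),zb+.02);print(n,l,d["score"],zb,np.round(r),*fit([(c,d["pixels"])],board(zb),[X[0],X[1],0 if zb>.01 else 1.7]))
```

```text
[0.53066118 0.0180857  0.18200765] [ 0.99991106  0.01329831 -0.00101205]
top board1_mid 0.59 0.045 [290. 219. 315. 248.] [ 0.52354168 -0.0749957  -0.11289804] 0.05284628221768961
top board1_mid 0.59 0.004 [290. 219. 315. 248.] [ 0.5267487  -0.07823085  3.00797802] 0.05469792262245088
top board3_mid 0.93 0.045 [144. 221. 180. 246.] [ 0.52189885  0.31058419 -0.44846987] 0.30637386181039095
top board3_mid 0.93 0.004 [144. 221. 180. 246.] [0.52709029 0.32205112 1.71417525] 0.07504570383912246
scene board1_mid 0.59 0.045 [233. 209. 271. 242.] [ 0.5284472  -0.07617315 -0.1133745 ] 0.04352082591669637
scene board1_mid 0.59 0.004 [233. 209. 271. 242.] [ 0.50963759 -0.0490365   1.54334799] 0.2975041862690375
scene board2_mid 0.94 0.045 [260. 189. 293. 222.] [ 0.53284118  0.0170047  -0.00740453] 0.05154833836858008
scene board2_mid 0.94 0.004 [260. 189. 293. 222.] [0.51168015 0.043639   1.08477312] 0.23898275561748827
scene board3_mid 0.58 0.045 [325. 141. 351. 170.] [0.55300074 0.27640514 0.01047766] 0.2982918599746942
scene board3_mid 0.58 0.004 [325. 141. 351. 170.] [0.53086336 0.31808064 1.74355881] 0.06940874035989719
```

>>> send_rows:
  motion: [0,0,-4,0,0,0,0.4,0,0,-8,0,0,0,0.4,0,0,-10.5,0,0,0,0.4,0,0,-10.5,0,0,0,0.4,0,0,-10.5,0,0,0,0.4,0,0,-10.5,0,0,0,1,0,0,-10.5,0,0,0,1,0,0,-10.5,0,0,0,1,0,0,-10.5,0,0,0,1,0,0,-10.5,0,0,0,1,0,0,-10.5,0,0,0,1,0,0,-7,0,0,0,1,0,0,-3,0,0,0,1,0,0,1,0,0,0,1,0,0,1,0,0,0,1]

```text
time: 13.35
ee_pos: [0.5347, 0.0179, 0.1975]
tool_rot: [[-0.012, 1.0, 0.011], [1.0, 0.012, 0.001], [0.001, 0.011, -1.0]]
ft_force: [0.4, -0.0, -2.2]
finger_gap: 0.0362
finger_force: 25.0
```

>>> send_rows:
  motion: [-7.7,29,0,0,0,98.2,1,-7.7,29,0,0,0,98.2,1,-7.7,29,0,0,0,98.2,1,-7.7,29,0,0,0,98.2,1,-7.7,29,0,0,0,98.2,1,-7.7,29,0,0,0,98.2,1,-7.7,29,0,0,0,98.2,1,-7.7,29,0,0,0,98.2,1,-7.7,29,0,0,0,98.2,1,-7.7,29,0,0,0,98.2,1,-7.7,29,0,0,0,98.2,1,-7.7,29,0,0,0,98.2,1,-7.7,29,0,0,0,98.2,1,-7.7,29,0,0,0,98.2,1,-7.7,29,-5,0,0,98.2,1,-7.7,29,-10,0,0,98.2,1,-7.7,29,-10,0,0,98.2,1]

```text
time: 15.05
ee_pos: [0.4495, 0.3047, 0.0863]
tool_rot: [[-0.988, -0.154, -0.011], [-0.154, 0.988, -0.009], [0.013, -0.007, -1.0]]
ft_force: [-1.2, -0.5, -1.2]
finger_gap: 0.0358
finger_force: 25.0
```

>>> send_rows:
  motion: [0,0,-3,0,0,0,1,0,0,-5,0,0,0,1,0,0,-5.2,0,0,0,1,0,0,-5.6,0,0,0,1,0,0,-5.6,0,0,0,1,0,0,-5.6,0,0,0,1,0,0,-5.6,0,0,0,0.4,0,0,-5.6,0,0,0,0.4,0,0,-5.6,0,0,0,0.4,0,0,0,0,0,0,0.4,0,0,5,0,0,0,0.4,0,0,9,0,0,0,0.4,0,0,9,0,0,0,0.4]

```text
time: 16.35
ee_pos: [0.4574, 0.3106, 0.1885]
tool_rot: [[-0.988, -0.154, 0.01], [-0.154, 0.988, 0.007], [-0.011, 0.006, -1.0]]
ft_force: [0.4, 0.4, 0.1]
finger_gap: 0.0566
finger_force: 0.0
```

>>> send_rows:
  motion: [7.2,-38.4,0,0,0,-105.8,0.4,7.2,-38.4,0,0,0,-105.8,0.4,7.2,-38.4,0,0,0,-105.8,0.4,7.2,-38.4,0,0,0,-105.8,0.4,7.2,-38.4,0,0,0,-105.8,0.4,7.2,-38.4,0,0,0,-105.8,0.4,7.2,-38.4,0,0,0,-105.8,0.4,7.2,-38.4,0,0,0,-105.8,0.4,7.2,-38.4,0,0,0,-105.8,0.4,7.2,-38.4,0,0,0,-105.8,0.4,7.2,-38.4,0,0,0,-105.8,0.4,7.2,-38.4,0,0,0,-105.8,0.4,7.2,-38.4,0,0,0,-105.8,0.4,7.2,-38.4,0,0,0,-105.8,0.4,7.2,-38.4,0,0,0,-105.8,0.4]

```text
time: 17.85
ee_pos: [0.5257, -0.0758, 0.182]
tool_rot: [[0.119, 0.993, -0.001], [0.993, -0.119, -0.0], [-0.0, -0.001, -1.0]]
ft_force: [0.6, -0.6, -0.4]
finger_gap: 0.0564
finger_force: 0.0
```

Run:
```python
from h import *
for n in("top","scene"):
    c=robot.read_camera(n)
    for l in("board1_mid","board2_mid","board3_mid"):
        for d in robot.cut_out(n,l):
            if d["score"]>.5 and 350<d["pixels"].sum()<1200:
                r=d["rect"]
                for zb in(.045,.004):
                    X=atz(c,((r[0]+r[2])/2,(r[1]+r[3])/2),zb+.02);p,e=fit([(c,d["pixels"])],board(zb),[X[0],X[1],0 if zb>.01 else 1.7])
                    if e<.15:print(n,l,d["score"],zb,np.round(r),p,e)
save(c,"s2.png")
```

```text
top board2_mid 0.92 0.045 [152. 246. 183. 271.] [ 0.45284243  0.29802399 -1.44838697] 0.14158971573420243
top board2_mid 0.92 0.004 [152. 246. 183. 271.] [0.45365988 0.30928362 1.72506675] 0.09166505511506473
top board3_mid 0.65 0.004 [146. 218. 178. 249.] [0.52627851 0.32096495 1.7411157 ] 0.04277300376556914
scene board1_mid 0.81 0.045 [234. 208. 270. 239.] [ 0.52769525 -0.07655561 -0.12347008] 0.05505470459518602
scene board2_mid 0.95 0.004 [302. 134. 332. 164.] [0.45850024 0.30548928 1.76455596] 0.0736371538557059
scene board3_mid 0.86 0.004 [325. 139. 351. 170.] [0.53164004 0.31795597 1.71923382] 0.06712905622987364
```

View pics/s2.png

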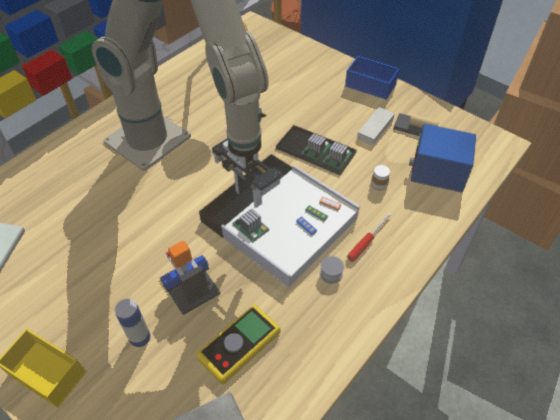

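Two boards lie flat in the tray at (316,140) and (338,152). The gripper is over the third at (250,225), so I grip it next.

>>> send_rows:
  motion: [0,0,-4,0,0,0,0.4,0,0,-8,0,0,0,0.4,0,0,-10.5,0,0,0,0.4,0,0,-10.5,0,0,0,0.4,0,0,-10.5,0,0,0,0.4,0,0,-10.5,0,0,0,1,0,0,-10.5,0,0,0,1,0,0,-10.5,0,0,0,1,0,0,-10.5,0,0,0,1,0,0,-10.5,0,0,0,1,0,0,-10.5,0,0,0,1,0,0,-7,0,0,0,1,0,0,-3,0,0,0,1,0,0,1,0,0,0,1,0,0,1,0,0,0,1]

```text
time: 19.75
ee_pos: [0.5296, -0.0768, 0.1975]
tool_rot: [[0.121, 0.993, 0.01], [0.993, -0.121, -0.001], [0.0, 0.01, -1.0]]
ft_force: [0.5, -0.4, -0.8]
finger_gap: 0.036
finger_force: 25.0
```

>>> send_rows:
  motion: [-14.6,37.2,0,0,0,105.8,1,-14.6,37.2,0,0,0,105.8,1,-14.6,37.2,0,0,0,105.8,1,-14.6,37.2,0,0,0,105.8,1,-14.6,37.2,0,0,0,105.8,1,-14.6,37.2,0,0,0,105.8,1,-14.6,37.2,0,0,0,105.8,1,-14.6,37.2,0,0,0,105.8,1,-14.6,37.2,0,0,0,105.8,1,-14.6,37.2,0,0,0,105.8,1,-14.6,37.2,0,0,0,105.8,1,-14.6,37.2,0,0,0,105.8,1,-14.6,37.2,0,0,0,105.8,1,-14.6,37.2,0,0,0,105.8,1,-14.6,37.2,0,0,0,105.8,1,-14.6,37.2,-5,0,0,105.8,1,-14.6,37.2,-10,0,0,105.8,1,-14.6,37.2,-10,0,0,105.8,1,-14.6,37.2,-10,0,0,105.8,1]

```text
time: 21.65
ee_pos: [0.3796, 0.2958, 0.0924]
tool_rot: [[-0.988, -0.154, -0.002], [-0.154, 0.988, -0.002], [0.002, -0.001, -1.0]]
ft_force: [-0.2, 0.0, -0.8]
finger_gap: 0.0356
finger_force: 25.0
```

>>> send_rows:
  motion: [0,0,-3,0,0,0,1,0,0,-5,0,0,0,1,0,0,-5.2,0,0,0,1,0,0,-5.6,0,0,0,1,0,0,-5.6,0,0,0,1,0,0,-5.6,0,0,0,1,0,0,-5.6,0,0,0,0.4,0,0,-5.6,0,0,0,0.4,0,0,-5.6,0,0,0,0.4,0,0,0,0,0,0,0.4,0,0,5,0,0,0,0.4,0,0,10,0,0,0,0.4,0,0,13,0,0,0,0.4]

```text
time: 22.95
ee_pos: [0.3805, 0.2964, 0.2255]
tool_rot: [[-0.988, -0.154, 0.002], [-0.154, 0.988, 0.002], [-0.002, 0.002, -1.0]]
ft_force: [0.3, -0.3, 0.2]
finger_gap: 0.0564
finger_force: 0.0
```

Run:
```python
from h import *
sc=[(0,0,.017,.022,.11,.16),(0,0,.008,.008,.07,.11),(0,0,.014,.06,.03,.07)]
hk=[(0,0,.055,.055,0,.01)]
for n in("top","scene"):
    c=robot.read_camera(n)
    for d in robot.cut_out(n,"scraper_head")[:1]: print(n,"scr",d["score"],d["rect"],*fit([(c,d["pixels"])],sc,[.498,-.293,-.24]))
    f=cv2.GaussianBlur(c["frame"],(3,3),0).astype(int);m=(f[...,0]-f[...,2]>80)&(f[...,0]>150)
    q=proj(c,[.498,-.293,.135]).astype(int);w=np.zeros((420,560),np.uint8);cv2.circle(w,tuple(map(int,q)),22,1,-1)
    m=m&(w>0);print("orange",m.sum(),*fit([(c,m)],sc[:1],[.498,-.293,-.24]))
    for l,z in(("hook_seat",.135),("scraper_head",.135),("hook",0)):
        for d in robot.place_of(n,l)[:2]: print(n,l,round(d["score"],2),atz(c,d["xy"],z).round(3))
    if n=="top": cv2.imwrite("pics/t3c.png",cv2.resize(c["frame"][200:300,340:420,::-1],(640,800)[::1],interpolation=cv2.INTER_CUBIC)[:600])
```

```text
top scr 0.92 [358.3, 238.0, 400.9, 259.1] [ 0.49724342 -0.2928568  -0.26262433] 0.12786137710898315
orange 0 [ 0.498 -0.293 -0.24 ] 1.0
top hook_seat 0.89 [ 0.493 -0.294  0.135]
top scraper_head 0.8 [ 0.495 -0.284  0.135]
top scraper_head 0.41 [0.739 0.115 0.135]
top hook 0.73 [ 0.503 -0.294  0.   ]
scene scr 0.69 [163.8, 240.8, 211.0, 290.5] [ 0.496593   -0.29170434 -0.2929631 ] 0.327169933731869
orange 73 [ 0.47794885 -0.28469001 -0.56710353] 0.8420027816411683
scene hook_seat 0.93 [ 0.492 -0.297  0.135]
scene scraper_head 0.63 [ 0.5   -0.288  0.135]
scene hook 0.64 [ 0.503 -0.291 -0.   ]
```

View pics/t3c.png

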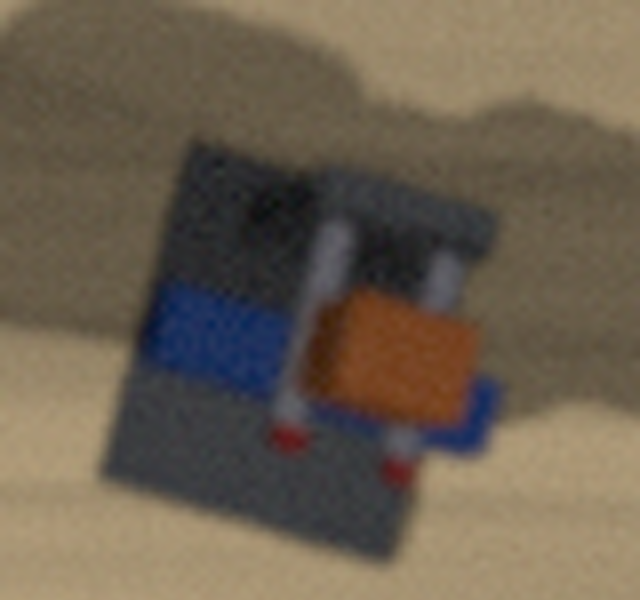

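>>> send_rows:
  motion: [11.7,-58.7,1.8,0,0,-23.8,0.25,11.7,-58.7,1.8,0,0,-23.8,0.25,11.7,-58.7,1.8,0,0,-23.8,0.25,11.7,-58.7,1.8,0,0,-23.8,0.25,11.7,-58.7,1.8,0,0,-23.8,0.25,11.7,-58.7,1.8,0,0,-23.8,0.25,11.7,-58.7,1.8,0,0,-23.8,0.25,11.7,-58.7,1.8,0,0,-23.8,0.25,11.7,-58.7,1.8,0,0,-23.8,0.25,11.7,-58.7,1.8,0,0,-23.8,0.25,11.7,-58.7,1.8,0,0,-23.8,0.25,11.7,-58.7,1.8,0,0,-23.8,0.25,11.7,-58.7,1.8,0,0,-23.8,0.25,11.7,-58.7,1.8,0,0,-23.8,0.25,11.7,-58.7,1.8,0,0,-23.8,0.25,11.7,-58.7,1.8,0,0,-23.8,0.25]

```text
time: 25.05
ee_pos: [0.4972, -0.2888, 0.2402]
tool_rot: [[-0.967, 0.255, -0.001], [0.255, 0.967, 0.001], [0.001, 0.001, -1.0]]
ft_force: [0.0, -0.1, -0.5]
finger_gap: 0.0705
finger_force: 0.0
```

```bash
cat > look.py <<'E'
from h import *
import sys
CH=dict(chip1_mid=(.032,.009,.008),chip3_mid=(.03,.01,.008),chip4_mid=(.031,.01,.009))
def chips():
    for n in("top","scene"):
        c=robot.read_camera(n)
        for l,(a,b,h) in CH.items():
            for d in robot.cut_out(n,l)[:2]:
                if d["score"]>.3 and 20<d["pixels"].sum()<300:
                    r=d["rect"];X=atz(c,((r[0]+r[2])/2,(r[1]+r[3])/2),.049)
                    print(n,l,round(d["score"],2),*[np.round(v,3) for v in fit([(c,d["pixels"])],[(0,0,a,b,.045,.045+h)],[X[0],X[1],0])])
    return c
E
python3 - <<'E'
from look import *
chips()
for n in("top","scene"):
    c=robot.read_camera(n)
    for l in("board1_mid","board2_mid","board3_mid"):
        for d in robot.cut_out(n,l)[:2]:
            if d["score"]>.4 and 350<d["pixels"].sum()<1200:
                r=d["rect"];X=atz(c,((r[0]+r[2])/2,(r[1]+r[3])/2),.024);p,e=fit([(c,d["pixels"])],board(.004),[X[0],X[1],1.7]);print(n,l,round(d["score"],2),p.round(3),round(e,3))
    save(c,n+"4.png")
a=np.array([.497,-.291]);s=robot.read_state();print(s["ee_pos"],s["tool_rot"][:,1])
E
```

```text
top chip1_mid 0.65 [0.63  0.074 0.07 ] 0.191
top chip3_mid 0.57 [0.637 0.126 0.203] 0.178
scene chip1_mid 0.71 [0.638 0.073 0.065] 0.091
scene chip3_mid 0.65 [0.645 0.125 0.188] 0.155
scene chip4_mid 0.45 [ 0.642  0.02  -0.159] 0.092
top board1_mid 0.92 [0.381 0.296 1.712] 0.063
top board2_mid 0.62 [0.453 0.309 1.723] 0.047
top board3_mid 0.83 [0.526 0.322 1.741] 0.067
scene board1_mid 0.73 [0.385 0.295 1.736] 0.067
scene board2_mid 0.73 [0.458 0.306 1.833] 0.153
scene board3_mid 0.77 [0.531 0.319 1.777] 0.074
scene board3_mid 0.73 [0.385 0.295 1.753] 0.109
[ 0.49706281 -0.29097776  0.24045275] [2.57734849e-01 9.66215683e-01 4.54396985e-05]
```

View pics/top4.png

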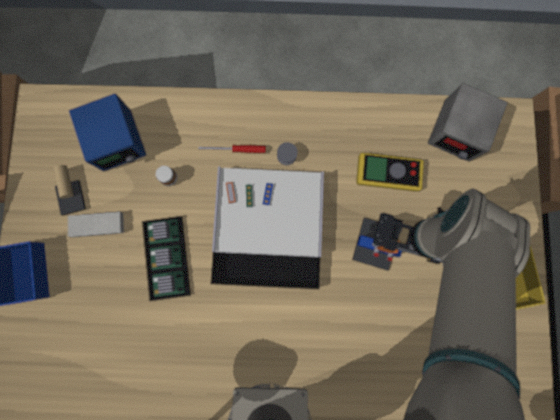

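All three boards are in the tray (about (165,258)), the chips haven't moved, and the gripper is over the scraper. I grip it with 50 N.

>>> send_rows:
  motion: [0,0,-5,0,0,0,0.25,0,0,-8,0,0,0,0.25,0,0,-10,0,0,0,0.25,0,0,-10,0,0,0,0.25,0,0,-10,0,0,0,0.25,0,0,-10,0,0,0,0.45,0,0,-10,0,0,0,0.5,0,0,-10,0,0,0,0.55,0,0,-10,0,0,0,1,0,0,-10,0,0,0,1,0,0,-10,0,0,0,1,0,0,-10,0,0,0,1]
  newtons: 50

```text
time: 27.05
ee_pos: [0.4975, -0.2916, 0.1413]
tool_rot: [[-0.966, 0.258, 0.001], [0.258, 0.966, -0.001], [-0.002, -0.001, -1.0]]
ft_force: [-0.8, 0.0, 5.6]
finger_gap: 0.0436
finger_force: 50.0
```

>>> send_rows:
  motion: [0,0,1,0,0,0,1,0,0,1.9,0,0,0,1,0,0,1.9,0,0,0,1,0,0,1.9,0,0,0,1,0,0,1.9,0,0,0,1]

```text
time: 27.55
ee_pos: [0.4967, -0.2907, 0.1591]
tool_rot: [[-0.966, 0.258, -0.001], [0.258, 0.966, 0.0], [0.001, 0.0, -1.0]]
ft_force: [0.6, 0.3, -3.5]
finger_gap: 0.0438
finger_force: 50.0
```

>>> send_rows:
  motion: [-1,0.26,0,0,0,0,1,-2.9,0.77,0,0,0,0,1,-4.8,1.28,0,0,0,0,1,-6.7,1.8,0,0,0,0,1,-8.7,2.3,0,0,0,0,1,-9.7,2.6,0,0,0,0,1,-9.7,2.6,0,0,0,0,1,-9.7,2.6,0,0,0,0,1]

```text
time: 28.35
ee_pos: [0.4011, -0.2653, 0.1597]
tool_rot: [[-0.966, 0.258, 0.002], [0.258, 0.966, -0.001], [-0.002, -0.0, -1.0]]
ft_force: [0.4, 0.8, -3.1]
finger_gap: 0.0436
finger_force: 50.0
```

Run:
```python
from h import *
c=robot.read_camera("top");d=robot.read_camera("scene");s=robot.read_state();print(s["ee_pos"],s["ft_force"])
for n,k in(("top",c),("scene",d)):
    q=proj(k,s["ee_pos"]).astype(int);i=k["frame"][q[1]-45:q[1]+45,q[0]-50:q[0]+50,::-1];cv2.imwrite(f"pics/{n}5.png",cv2.resize(i,(400,360),interpolation=cv2.INTER_CUBIC))
a=cv2.imread("pics/top5.png");b=cv2.imread("pics/scene5.png");cv2.imwrite("pics/both5.png",np.hstack([a,b]))
```

```text
[ 0.40142075 -0.26531047  0.15960899] [ 0.24812527  0.01103632 -3.45622335]
```

View pics/both5.png

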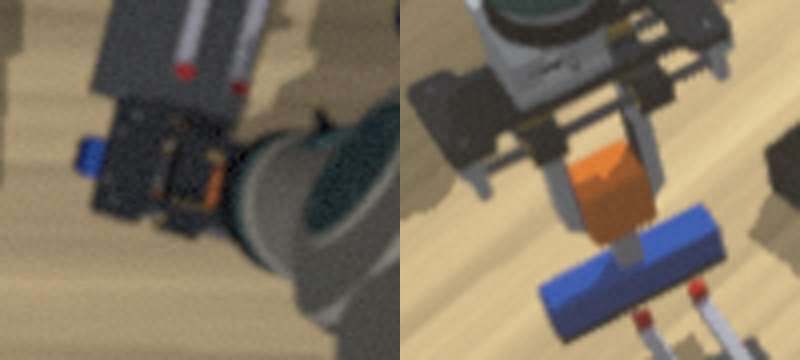

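>>> send_rows:
  motion: [0,0,4,0,0,0,1,0,0,8,0,0,0,1,0,0,10,0,0,0,1,3,2.5,10,0,0,2,1,7,5.8,10,0,0,4,1,10,8.5,10,0,0,6,1,14,11.7,10,0,0,8,1,17,14.5,10,0,0,10,1,21,17.5,10,0,0,13.6,1,24,20,10,0,0,13.6,1,28,23.5,10,0,0,13.6,1,30.5,25.5,10,0,0,13.6,1,30.5,25.5,10,0,0,13.6,1,30.5,25.5,10,0,0,13.6,1,30.5,25.5,6,0,0,13.6,1,30.5,25.5,3,0,0,13.6,1,30.5,25.5,3,0,0,13.6,1,30.5,25.5,3,0,0,13.6,1]

```text
time: 30.25
ee_pos: [0.7048, -0.0113, 0.1899]
tool_rot: [[-1.0, 0.025, -0.001], [0.025, 1.0, -0.001], [0.001, -0.001, -1.0]]
ft_force: [0.4, -0.0, -3.6]
finger_gap: 0.0437
finger_force: 50.0
```

Run:
```python
from look import *
c=chips();s=robot.read_state();print(s["ee_pos"],s["tool_rot"],s["ft_force"],s["finger_gap"])
cv2.imwrite("pics/s6.png",cv2.resize(c["frame"][120:300,190:430,::-1],(800,600),interpolation=cv2.INTER_CUBIC))
```

```text
top chip3_mid 0.72 [0.638 0.127 0.169] 0.107
scene chip3_mid 0.45 [ 0.676  0.129 -0.192] 0.853
scene chip4_mid 0.71 [ 0.658  0.131 -0.078] 0.757
scene chip4_mid 0.7 [ 0.638  0.021 -0.159] 0.216
[ 0.70545315 -0.00995883  0.1904338 ] [[-9.99730744e-01  2.31644749e-02  1.35858974e-03]
 [ 2.31644832e-02  9.99731667e-01 -9.60306921e-06]
 [-1.35844764e-03  2.18705457e-05 -9.99999077e-01]] [-0.30278082 -0.21946921 -3.36183742] 0.04385014035429214
```

View pics/s6.png

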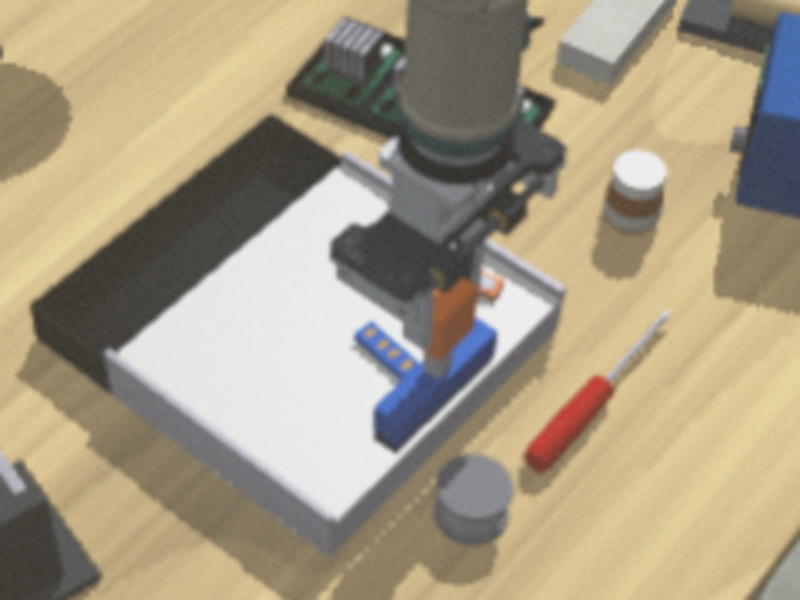

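The blade sits behind the blue chip, clear of the rest. I lower it and sweep.

>>> send_rows:
  motion: [0,0,-2,0,0,0,1,0,0,-3.1,0,0,0,1,0,0,-3.1,0,0,0,1,0,0,-3.1,0,0,0,1]

```text
time: 31.05
ee_pos: [0.705, -0.0099, 0.1585]
tool_rot: [[-1.0, 0.023, -0.001], [0.023, 1.0, -0.0], [0.001, -0.0, -1.0]]
ft_force: [0.6, -0.1, -3.9]
finger_gap: 0.0436
finger_force: 50.0
```

>>> send_rows:
  motion: [-1,0,0,0,0,0,1,-2.5,0,0,0,0,0,1,-4,0,0,0,0,0,1,-5.5,0.1,0,0,0,0,1,-7,0.1,0,0,0,0,1,-8.5,0.2,0,0,0,0,1,-10,0.2,0,0,0,0,1,-11.5,0.3,0,0,0,0,1,-13,0.3,0,0,0,0,1,-14.5,0.3,0,0,0,0,1,-16,0.3,0,0,0,0,1,-17.5,0.4,0,0,0,0,1,-19,0.4,0,0,0,0,1,-20.5,0.4,0,0,0,0,1,-22,0.5,0,0,0,0,1,-23.5,0.5,0,0,0,0,1,-25,0.5,0,0,0,0,1,-26.2,0.5,0,0,0,0,1,-26.2,0.5,0,0,0,0,1]

```text
time: 32.95
ee_pos: [0.4417, -0.0051, 0.1589]
tool_rot: [[-1.0, 0.023, -0.001], [0.023, 1.0, -0.0], [0.001, -0.0, -1.0]]
ft_force: [-0.9, 0.1, -3.8]
finger_gap: 0.0439
finger_force: 50.0
```

>>> send_rows:
  motion: [0,0,4,0,0,0,1,0,0,6,0,0,0,1,4.5,1.5,6,0,0,0,1,9,3,6,0,0,0,1,13.5,5,6,0,0,0,1,18,7,6,0,0,0,1,22.5,9.4,6,0,0,0,1,26.3,9.4,6,0,0,0,1,26.3,9.4,6,0,0,0,1,26.3,9.4,6,0,0,0,1,26.3,9.4,3,0,0,0,1,26.3,9.4,1.5,0,0,0,1,26.3,9.4,1.5,0,0,0,1]

```text
time: 34.25
ee_pos: [0.7031, 0.0884, 0.1708]
tool_rot: [[-1.0, 0.023, -0.007], [0.023, 1.0, -0.001], [0.007, -0.001, -1.0]]
ft_force: [-1.4, -0.1, -3.9]
finger_gap: 0.0435
finger_force: 50.0
```

Run:
```python
from look import *
c=chips();s=robot.read_state();print(s["ee_pos"])
cv2.imwrite("pics/s7.png",cv2.resize(c["frame"][120:300,190:430,::-1],(800,600),interpolation=cv2.INTER_CUBIC))
```

```text
[0.70649522 0.08912091 0.17444446]
```

View pics/s7.png

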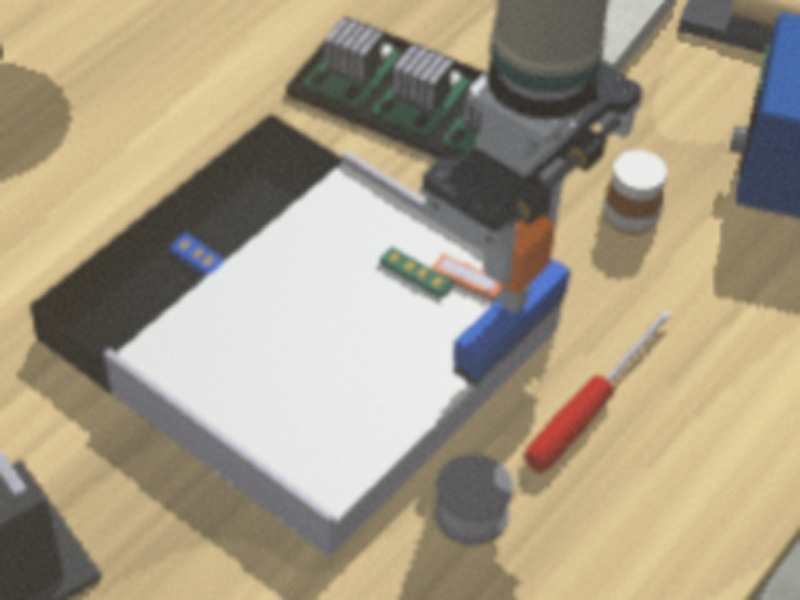

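Blue is in the trough. Green at crop (415,272) seems to have been knocked next to copper, so I locate it.

Run:
```python
from h import *
c=robot.read_camera("scene")
for n,u in dict(green=(415,272),gA=(385,255),gB=(447,288),cu=(467,275),edge=(120,350),rimtop=(345,160)).items(): print(n,atz(c,(190+u[0]*.3,120+u[1]*.3),.05).round(3))
print(robot.read_state()["ee_pos"])
```

```text
green [0.609 0.101 0.05 ]
gA [0.578 0.099 0.05 ]
gB [0.64  0.104 0.05 ]
cu [0.644 0.126 0.05 ]
edge [ 0.476 -0.117  0.05 ]
rimtop [0.482 0.163 0.05 ]
[0.70637826 0.08909751 0.17420895]
```

>>> send_rows:
  motion: [0,0,-1.5,0,0,0,1,0,0,-1.5,0,0,0,1,0,0,-1.5,0,0,0,1,-2,0,-1.5,0,0,0,1,-3.5,0.1,-1.5,0,0,0,1,-5,0.1,-1.5,0,0,0,1,-6.5,0.2,-1.5,0,0,0,1,-8,0.2,-1.5,0,0,0,1,-9.5,0.3,-1.5,0,0,0,1,-11,0.3,-1.5,0,0,0,1,-12.5,0.3,-1.5,0,0,0,1,-14,0.3,-1.5,0,0,0,1,-15.5,0.4,-1.5,0,0,0,1,-17,0.4,-1.5,0,0,0,1,-18.5,0.4,-1.5,0,0,0,1,-20,0.5,-1.5,0,0,0,1,-21.5,0.5,-1.5,0,0,0,1,-23,0.5,-1.5,0,0,0,1,-24.5,0.5,-1.5,0,0,0,1,-26.3,0.5,-1.5,0,0,0,1]

```text
time: 36.7
ee_pos: [0.4432, 0.0942, 0.1588]
tool_rot: [[-1.0, 0.023, 0.001], [0.023, 1.0, 0.0], [-0.001, 0.0, -1.0]]
ft_force: [-0.2, 0.9, -2.5]
finger_gap: 0.0439
finger_force: 50.0
```

>>> send_rows:
  motion: [0,0,4,0,0,0,1,0,0,8,0,0,0,1,0,0,10,0,0,0,1,-0.5,-4,10,0,0,-1.5,1,-1,-8,10,0,0,-3,1,-1.5,-12,10,0,0,-5,1,-2,-16,10,0,0,-7,1,-2.5,-20,10,0,0,-9,1,-3,-24,10,0,0,-11,1,-3.5,-28,10,0,0,-13.6,1,-4,-32,10,0,0,-13.6,1,-4.3,-35.9,10,0,0,-13.6,1,-4.3,-35.9,10,0,0,-13.6,1,-4.3,-35.9,10,0,0,-13.6,1]

```text
time: 38.1
ee_pos: [0.3996, -0.2654, 0.2584]
tool_rot: [[-0.966, 0.26, -0.0], [0.26, 0.966, 0.0], [0.0, 0.0, -1.0]]
ft_force: [-0.2, 0.9, -3.8]
finger_gap: 0.0438
finger_force: 50.0
```

Run:
```python
from h import *
s=robot.read_state();print(s["ee_pos"],s["tool_rot"][:,1])
t=robot.read_camera("top");c=robot.read_camera("scene")
a=cv2.resize(c["frame"][130:290,190:370,::-1],(450,400),interpolation=cv2.INTER_CUBIC);b=cv2.resize(t["frame"][160:300,200:335,::-1],(350,400),interpolation=cv2.INTER_CUBIC)
cv2.imwrite("pics/s8.png",np.hstack([a,b]))
```

```text
[ 0.39964676 -0.26542775  0.25843563] [2.59880894e-01 9.65640610e-01 3.65033835e-04]
```

View pics/s8.png

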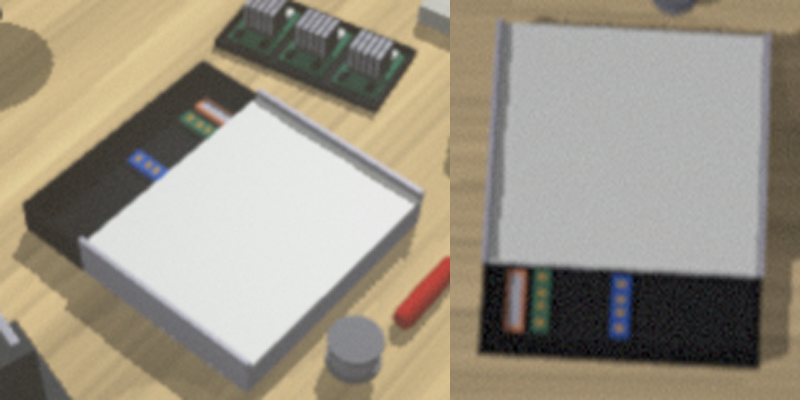

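The panel is clear. All three chips lie in the trough at right-hand crop (515,300), (541,300) and (621,305). Next I hang the scraper.

>>> send_rows:
  motion: [0,0,-4,0,0,0,1,0,0,-8,0,0,0,1,0,0,-9.9,0,0,0,1,0,0,-9.9,0,0,0,1,0,0,-9.9,0,0,0,1,1,-0.26,-9.9,0,0,0,1,2.9,-0.77,-9.9,0,0,0,1,4.8,-1.28,-9.9,0,0,0,1,6.7,-1.8,-9.9,0,0,0,1,8.7,-2.3,-9.9,0,0,0,1,9.7,-2.6,-9.9,0,0,0,1,9.7,-2.6,-9.9,0,0,0,1,9.7,-2.6,-9.9,0,0,0,1]

```text
time: 39.5
ee_pos: [0.4965, -0.2907, 0.1598]
tool_rot: [[-0.966, 0.258, -0.001], [0.258, 0.966, 0.0], [0.001, 0.0, -1.0]]
ft_force: [-0.2, 0.3, -3.3]
finger_gap: 0.0434
finger_force: 50.0
```

>>> send_rows:
  motion: [0,0,-1,0,0,0,1,0,0,-1.8,0,0,0,1,0,0,-1.9,0,0,0,1,0,0,-1.9,0,0,0,1,0,0,-1.9,0,0,0,1]

```text
time: 40.0
ee_pos: [0.4962, -0.2908, 0.1408]
tool_rot: [[-0.966, 0.258, -0.001], [0.258, 0.966, 0.001], [0.001, 0.0, -1.0]]
ft_force: [-1.8, 2.3, 5.7]
finger_gap: 0.0437
finger_force: 50.0
```

Seated: the upward force matches the reading before the lift. I release and retreat upward.

>>> send_rows:
  motion: [0,0,0,0,0,0,0.5,0,0,0,0,0,0,0.4,0,0,0,0,0,0,0.25,0,0,0,0,0,0,0.25,0,0,0,0,0,0,0.25,0,0,3,0,0,0,0.25,0,0,7,0,0,0,0.25,0,0,12,0,0,0,0.25,-5,4,12,0,0,0,0.25,-9,8,14,0,0,0,0.25,-9,12,14,0,0,0,0.25,-9,16,14,0,0,0,0.25,-9,16,14,0,0,0,0.25,-9,16,14,0,0,0,0.25]

```text
time: 41.4
ee_pos: [0.4074, -0.1302, 0.2808]
tool_rot: [[-0.967, 0.255, 0.001], [0.255, 0.967, -0.0], [-0.001, -0.0, -1.0]]
ft_force: [0.3, 0.0, -0.3]
finger_gap: 0.0703
finger_force: 0.0
```

Run:
```python
from h import *
sc=[(0,0,.017,.022,.11,.16),(0,0,.008,.008,.07,.11),(0,0,.014,.06,.03,.07)]
for n in("top","scene"):
    c=robot.read_camera(n);save(c,n+"9.png")
    for d in robot.cut_out(n,"scraper_head")[:1]: print(n,d["score"],*fit([(c,d["pixels"])],sc,[.498,-.293,-.24]))
    for l in("chip1_mid","chip3_mid","chip4_mid"):
        for d in robot.place_of(n,l)[:1]: print(n,l,d["score"],atz(c,d["xy"],.01).round(3))
c=robot.read_camera("scene");t=robot.read_camera("top")
a=cv2.resize(c["frame"][110:310,140:390,::-1],(500,400));b=cv2.resize(t["frame"][200:290,340:410,::-1],(300,400))
cv2.imwrite("pics/f.png",np.hstack([a,b]))
```

```text
top 0.84 [ 0.4966471  -0.29022124 -0.257208  ] 0.09157875591124043
top chip1_mid 0.71 [0.447 0.11  0.01 ]
top chip3_mid 0.49 [0.441 0.133 0.01 ]
top chip4_mid 0.45 [0.429 0.017 0.01 ]
scene 0.7 [ 0.498 -0.293 -0.24 ] 1.0
scene chip1_mid 0.54 [0.448 0.114 0.01 ]
scene chip3_mid 0.52 [0.439 0.134 0.01 ]
scene chip4_mid 0.68 [ 0.425 -0.247  0.01 ]
```

View pics/f.png

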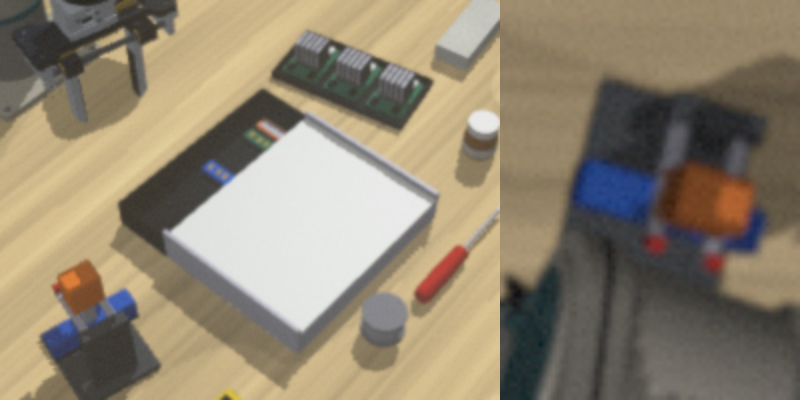

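The scraper hangs on the hook at left crop (80,300), the chips are in the trough around (240,140), and the boards are in the tray around (350,75). The gripper is clear.

```bash
python3 -c "
from rig import robot
print(robot.hand_in())"
```

```text
the job is handed in; nothing more can be done
None
```

I handed the job in at about 41 s of the 210 s limit; no verdict came back. My last pictures show all three boards in the tray, all three chips in the trough and the scraper back on its hook.

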